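Clamp the clock rim at the fourth click and hold

ROBOT

A 6-joint arm with a two-finger parallel gripper is mounted at the origin on the work surface. World frame = base frame: x ahead of the robot, y to its left, z up, the work surface at z = 0. Lengths are in mm, angles in degrees, forces in N, time in s.
With the tool pointing down it reaches from about 300 to 850 mm from the base axis. Payload 4.2 kg.
Tool frame: the origin (TCP) lies on the centre line of the jaws, within the pads' length; the fingertips stand 11 mm ahead of it and the grasp point (between the pads) lies 8 mm behind it; z points along the fingers, y is the line along which they close (so a half turn about z gives the same grasp; the last joint's range is limited). The gripper opens to 91 mm and grips with 3 to 60 N. Pads are 32 mm wide; open, the fingers measure 118 mm over their backs; the gripper's body (76 mm by 178 mm) begins 60 mm behind the grasp point.
Start: joints at [68.067, 18.312, 89.639, -0, 72.044, -1.146], TCP at [204.067, 537.586, 224.976] pointing down, gripper open.
Joint ranges: [-177.97, 177.97], [-48.28, 115.42], [12.27, 149.76], [-77.06, 257.06], [2.81, 150.46], [-146.56, 146.56]. Speed limits (degrees/s): [147.25, 147.25, 180, 180, 180, 180].

INTERFACE

Orientations are given as [roll, pitch, yaw] about the fixed x, y, z axes, in that order (R = Rz(yaw) Ry(pitch) Rx(roll)).
In Python, from workcell import env, grab_frame, camera_model, models gives the robot as it stands.
- The arm moves only by the shell command python3 -m crank 'ROWS' [FORCE]. ROWS is text: rows parted by semicolons, each of 7 numbers parted by spaces: the closure, from -1 (fully open) to 1 (shut), so that 0 is half open, then the shift along the tool's x, y, z in mm, then the turn, a rotation vector about the tool's x, y, z in degrees. A call has 1 to 10 rows; each row shifts and turns the commanded pose from where the row before left it, along the tool's axes as they then stand; what a row does not reach is not made up. A row lasts 1/8 s, in which the tool goes at most 62.5 mm and 10.7 degrees, less where a joint would pass 70% of its speed; a pose out of reach is approached as far as the arm can. A call is refused whole if a number of a shift passes 62.5 or a number of a turn 10.7, either way. A call with a gripper value outside its range is refused whole. The fingers move at their own pace and stop on an object; FORCE is the grip in N (left out, the last holds). Time passes only in rows, so rows that do not move let the fingers close. It gives the time, the measured TCP pose, the force, the opening and the grip force at its end, in the units of the state.
- env.state(): the state, without advancing time (a new reading comes with each control period).
- grab_frame(name): name is "side" or "top" or "wrist"; returns the picture (384x512x3 uint8, blue, green, red); there is no depth.
- camera_model(name): a dict with "K" (3x3 intrinsics, pixels), "R" (3x3) and "t" (3): a world point X has camera coordinates R X + t; the wrist camera has in their place "mount" (4x4, takes a point from camera to tool coordinates, whose origin is the TCP and whose axes are the flange's). Camera axes: x right, y down, z forward; pixel columns grow to the right and rows downward; lengths in mm; the calibration is good to about 2 mm. A picture is of the moment at which its call begins: read the wrist's pose just before it. camera_model takes no time and is no camera call.
- env.job_done(): hands the job in; it is judged then, once.
Trained networks look in the newest picture that a camera, given by its name, has taken for a name from the list of things; names that differ only in an ending like _2 or _b are one class to them, and where a whole thing is asked for, a point or a joint stands for the part that bears it (a point fixed in the world has none). Each returns a list of dicts, best first, with "p" (0 to 1); they miss things now and then, are a little off and sometimes report something else, mostly with a low value. They report only what shows in the picture. A call takes as long as a camera call.
- models.search_frame(name, camera): "point" ([x, y, z] in mm, in world coordinates, good to about 4 mm: the middle of the surface that is visible of it).
The state is a dict: "time_s": time; "qpos": joint angles; "qvel": joint speeds; "effort": joint torques, N m; "ee_pos": TCP position; "ee_rot": TCP orientation; "force": force on the tool from outside, world axes, zero at the start; "torque": the same for the moment, N m; "gripper_width": finger opening in mm; "gripper_force": force on a finger pad.
Only numpy, scipy, OpenCV 4.12 (cv2) and the standard library are available. Lean on these libraries where they do the work, as an engineer would, in place of code of your own. Each camera call takes 0.05 s, during which the arm holds its last target. There are 200 camera calls.

TASK

The ratchet clamp that will hold this clock's rim while the glue grabs was left part-way wound: press its spring pedal right down to the stop so that the lever runs fully back, and let the pedal up again. Then take the lever by its upright post and wind it exactly four clicks, never as far as a fifth or the rim cracks, and finish while still holding the post there in the gripper: do not let go at the end. Leave the other things on the desk where they are.

Things in the scene. Friction and masses are not known exactly. Their poses are not given: they have to be found in the camera images.
- clamp: Ratchet clamp fixed to the desk, grey base 390 x 150 mm, 12 mm thick; a round 160 mm clock lies face up at its far end. Origin: on the desk under the lever's upright axis. x points from that axis to the clock (its centre at 205 mm, its top 44 mm high), y from the axis to the pedal, z up. Stands at another place and yaw (within 0.35 rad) each time.
- lever (a joint): Angle of the ratchet lever, rad: 0 at its fully-back stop, growing anticlockwise seen from above (post moves away from the pedal's side). The pawl drops (clicks) at 0.20, 0.40, 0.60, 0.80 ... 1.40 and stops it going back. Let go between clicks, it springs back to the last click. With the pedal down it runs back to 0 by itself. Starts one to three clicks up.
- pivot (a point): Point on the lever's upright axis, 28 mm above the desk, at the middle of the 106 mm toothed disc. Feel of the clicks: from each click the push needed at the post rises, is greatest (7 to 10 N) 0.10 to 0.14 rad on, then falls away as the pawl drops. Return spring: 2 to 3 N at the post. The jaw beside the clock is geared to the lever and meets the rim at the fourth click.
- lever_post (a point): Centre of the top of the lever's post: plain upright bare-metal cylinder, 18 mm diameter, top 95 mm above the desk, free to grip over its upper 60 mm; moves with the lever, 110 mm from its axis. At lever 0 it lies 0.70 rad from the clamp's -x axis towards +y, at 0.70 straight along -x. Only the flat arm and disc, under 35 mm high, stand in its sweep.
- pedal (a joint): Angle of the spring release pedal, rad: 0 up (pawl in the teeth), 0.32 fully down on its stop (pawl lifted clear of the teeth). It twitches up to about 0.08 as the lever passes a tooth. It springs up when let go.
- pedal_pad (a point): Middle of the top of the pedal's ribbed steel plate (56 x 46 mm), about 50 mm above the desk when up. Hinged on a level axis along the clamp's x, 65 mm nearer the lever's axis than this point; pressed here, the point goes down 20 mm to the stop. About 5 N starts it, about 10 N takes it to the stop.
- glue: Bystander: white glue bottle, 36 mm diameter, 85 mm tall, near the pedal and clock. Origin: centre of its underside.
- bead_jar: Bystander: jar of beads with a steel lid, 56 mm diameter, 55 mm tall, on the other side of the clamp from the pedal. Origin: centre of its underside.
- pliers: Bystander: pliers lying flat, 150 mm long, 13 mm high. Origin: under its middle; x axis to the jaws' tip.
- calculator: Bystander: desk calculator 150 x 100 x 25 mm. Origin: centre of its underside.
- flask: Bystander: insulated drinking flask, 74 mm diameter, 228 mm tall. Origin: centre of its underside.
- tape: Bystander: roll of tape lying flat, 96 mm diameter, 24 mm high. Origin: centre of its underside.
- stapler: Bystander: stapler 140 x 36 x 46 mm. Origin: centre of its underside.

How it is judged:
By the outcome, as a careful person would: the job done as asked, in the order asked, and still so for the second after the job is handed in, while the arm keeps its last pose, push and grip.
It also fails if it takes over 48 s, if anything falls off the work surface, if the arm or the gripper's body presses on something with over 40 N, if the wrist force passes 120 N, or if a joint passes its speed limit or range.

## Working session

There is one attempt and no reset: what is moved stays moved. The work goes in short steps, Python scripts to look and compute and a shell command to move; the robot and the scene stay as the last step left them, time stands still between calls to the robot, and variables do not carry over. Pictures are saved under pics/ and viewed, at most 10 in all, crops included, and the job is handed in when it is done.

```bash
mkdir -p pics; ls
python3 - <<'E'
from workcell import env, grab_frame, camera_model, models
import cv2,numpy as np
s=env.state();print({k:np.round(s[k],2) for k in s})
for c in("top","side"):
    cv2.imwrite(f"pics/{c}0.png",grab_frame(c))
    for n in("clamp","lever_post","pedal_pad","pivot","glue","bead_jar","flask","stapler","calculator","tape","pliers"):
        print(c,n,[(np.round(d["point"]).tolist(),round(d["p"],2)) for d in models.search_frame(n,c)[:2]])
print(env.state()["time_s"]); print(camera_model("wrist"))
E
```

```text
pics
{'time_s': np.float64(0.0), 'qpos': array([68.07, 18.35, 89.71, -0.  , 72.04, -1.15]), 'qvel': array([-0.04, -0.04, -0.04, -0.01,  0.05, -0.08]), 'effort': array([ -0.  , -41.25, -23.2 ,   0.07,   0.05,  -0.  ]), 'ee_pos': array([203.9 , 537.12, 224.13]), 'ee_rot': array([-179.9 ,   -0.  ,  159.21]), 'force': array([0.64, 0.24, 0.15]), 'torque': array([-0.03,  0.01,  0.02]), 'gripper_force': np.float64(0.0), 'gripper_width': np.float64(91.09)}
top clamp [([696.0, 44.0, 34.0], 0.75)]
top lever_post [([620.0, 23.0, 28.0], 0.57)]
top pedal_pad [([617.0, 156.0, 45.0], 0.73)]
top pivot [([693.0, 48.0, 28.0], 0.59)]
top glue []
top bead_jar [([620.0, 21.0, 27.0], 0.63), ([690.0, -130.0, 54.0], 0.51)]
top flask [([598.0, -494.0, 180.0], 0.62)]
top stapler [([602.0, 443.0, 45.0], 0.55), ([621.0, 29.0, 27.0], 0.34)]
top calculator [([393.0, -404.0, 21.0], 0.56)]
top tape [([452.0, 442.0, 24.0], 0.59)]
top pliers [([484.0, 190.0, 16.0], 0.51)]
side clamp [([701.0, 63.0, 33.0], 0.95)]
side lever_post [([614.0, 32.0, 25.0], 0.91)]
side pedal_pad [([617.0, 166.0, 47.0], 0.88), ([704.0, 66.0,
[... 231 characters left out ...]
08.0, 463.0, 44.0], 0.85)]
side calculator [([394.0, -383.0, 22.0], 0.9), ([607.0, 159.0, 46.0], 0.6)]
side tape [([446.0, 443.0, 23.0], 0.7)]
side pliers [([479.0, 195.0, 14.0], 0.6)]
1.2
{'K': array([[305.32815229,   0.        , 257.48037115],
       [  0.        , 305.32815229, 189.04472273],
       [  0.        ,   0.        ,   1.        ]]), 'mount': array([[-5.04357380e-04, -9.55122336e-01, -2.96211190e-01,
         8.38004450e+01],
       [ 9.99999862e-01, -4.38704013e-04, -2.88109675e-04,
         1.15971126e+00],
       [ 1.45230948e-04, -2.96211294e-01,  9.55122426e-01,
        -1.58655963e+02],
       [ 0.00000000e+00,  0.00000000e+00,  0.00000000e+00,
         1.00000000e+00]])}
```

View pics/top0.png

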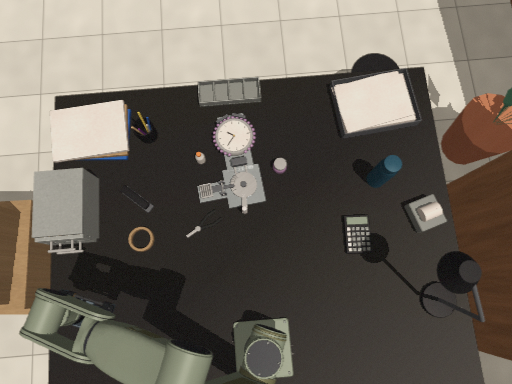

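View pics/side0.png

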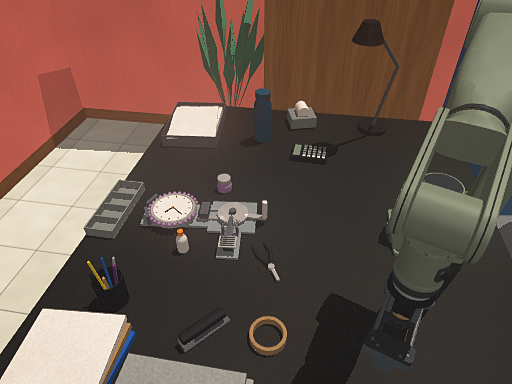

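Run:
```python
from workcell import camera_model
import numpy as np
for c in("top","side"):
    m=camera_model(c);print(c,np.round(-m["R"].T@m["t"]),np.round(m["R"],2).tolist(),m["K"][0,0])
```

```text
top [ 234.    4. 1618.] [[-0.09, -1.0, -0.01], [-0.97, 0.08, -0.22], [0.22, -0.01, -0.98]] 409.565056932705
side [384. 947. 903.] [[-0.98, -0.17, -0.01], [-0.1, 0.63, -0.77], [0.14, -0.76, -0.64]] 379.8988430802955
```

The top view shows the clock at (234,135), the disc at (243,184), the pedal at (211,191) and the post near (244,208). The side view agrees: post (264,208), pedal (229,243), glue (182,240). I'll move above the clamp with the gripper closed and yaw 180, so tool x = -X, y = +Y, z = -Z.

```bash
python3 -m crank '1 0 0 0 0 0 -10.4; 1 0 0 0 0 0 -10.4; 1 -40 -43.7 0 0 0 0; 1 -40 -43.7 0 0 0 0; 1 -40 -43.7 0 0 0 0; 1 -40 -43.7 0 0 0 0; 1 -40 -43.7 0 0 0 0; 1 -40 -43.7 0 0 0 0; 1 -40 -43.7 0 0 0 0; 1 -40 -43.7 0 0 0 0' 20
python3 -m crank '1 -40 -43.7 0 0 0 0; 1 -20 -43.7 0 0 0 0; 1 0 0 0 0 0 0'
cat > h.py <<'E'
from workcell import env, grab_frame, camera_model, models
import cv2,numpy as np
from scipy.spatial.transform import Rotation as Ro
def look(name,file=None):
    m=camera_model(name)
    s=env.state();im=grab_frame(name)
    if name=="wrist":
        T=np.eye(4);T[:3,:3]=Ro.from_euler("xyz",s["ee_rot"],degrees=True).as_matrix();T[:3,3]=s["ee_pos"]
        W=T@np.array(m["mount"]);R=W[:3,:3].T;t=-R@W[:3,3]
    else: R,t=m["R"],m["t"]
    if file: cv2.imwrite("pics/"+file,im)
    return im,(m["K"],R,t)
def back(c,uv,z):
    K,R,t=c;o=-R.T@t;d=R.T@np.linalg.inv(K)@np.array([*uv,1]);return o+d*(z-o[2])/d[2]
def proj(c,X):
    K,R,t=c;p=K@(R@np.asarray(X,float)+t);return p[:2]/p[2]
E
python3 - <<'E'
from h import *
im,c=look("wrist","w1.png");np.save("c1.npy",np.hstack([c[0],c[1],c[2][:,None]]))
for n in("lever_post","pedal_pad","pivot","clamp"):
    print(n,[(np.round(d["point"]).tolist(),round(d["p"],2)) for d in models.search_frame(n,"wrist")[:2]])
E
```

```text
time_s: 2.45
ee_pos: [525.4, 186.5, 225.2]
ee_rot: [180.0, 0.0, -180.0]
force: [0.2, -0.4, 0.6]
gripper_width: 0.6
gripper_force: 0.0
time_s: 2.82
ee_pos: [585.4, 97.8, 224.5]
ee_rot: [-180.0, -0.0, 179.8]
force: [-0.3, 1.2, -0.4]
gripper_width: 0.7
gripper_force: 0.0
lever_post [([611.0, 20.0, 29.0], 0.88)]
pedal_pad [([613.0, 152.0, 49.0], 0.66)]
pivot [([610.0, 46.0, 29.0], 0.73)]
clamp [([609.0, 42.0, 28.0], 0.76)]
```

View pics/w1.png

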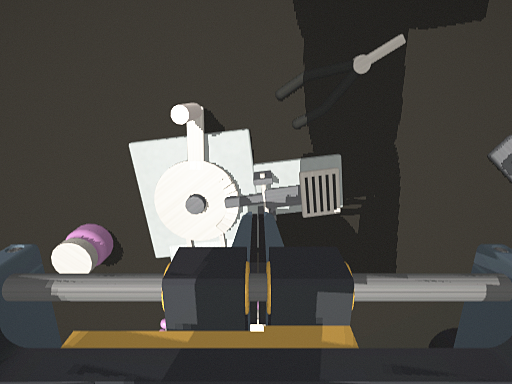

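The wrist picture shows the post top at (180,113), the disc centre at (196,204) and the ribbed pad at about (321,193). The bead jar is at (75,255).

Run:
```python
from h import *
a=np.load("c1.npy");c=(a[:,:3],a[:,3:6],a[:,6])
P=back(c,(180,113),95);V=back(c,(196,204),36);D=back(c,(321,193),50)
m=camera_model("top");ct=(m["K"],m["R"],m["t"]);C=back(ct,(234,135),44);V2=back(ct,(243,184),36)
print("post",P,"piv",V,V2,"pad",D,"clock",C,np.linalg.norm((P-V)[:2]),np.linalg.norm((C-V)[:2]))
yaw=np.arctan2(*(C-V)[[1,0]]);print("yaw",yaw)
d=(P-V)[:2];ang=np.arctan2(d[1],d[0]);print("lever",(ang-(yaw+np.pi-0.7)+np.pi)%(2*np.pi)-np.pi)
# corners of base near end: width 150
for uv in((130,143),(248,129)):print(back(c,uv,12))
print(env.state()["time_s"])
```

```text
post [517.93158851  27.78101761  95.        ] piv [628.17555431  23.96658494  36.        ] [625.5003721   21.51917563  36.        ] pad [610.34457715 171.23972651  50.        ] clock [831.1066592   41.59786525  44.        ] 110.30993560459913 203.69559488602897
yaw 0.0866654519801671
lever 0.5787484228394897
[557.68141274 -56.42050991  12.        ]
[541.56938751  87.3277252   12.        ]
3.075
```

```bash
python3 -m crank '1 -12.5 36.5 10 0 0 0; 1 -12.5 36.5 30 0 0 0; 1 0 0 60 0 0 0; 1 0 0 50 0 0 0; 1 0 0 0 0 0 0'
python3 - <<'E'
from h import *
look("wrist","w2.png")
E
```

```text
time_s: 3.7
ee_pos: [605.6, 174.2, 71.4]
ee_rot: [-179.9, -0.5, -179.9]
force: [-0.2, 0.6, 0.5]
gripper_width: 0.4
gripper_force: 0.0
```

View pics/w2.png

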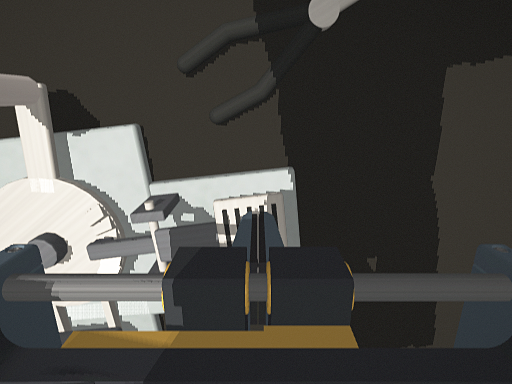

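The closed fingertips sit over the pad: pad columns 213–293, fingers at about 258. Pressing now.

```bash
python3 -m crank '1 0 0 8 0 0 0; 1 0 0 7 0 0 0; 1 0 0 5 0 0 0; 1 0 0 4 0 0 0; 1 0 0 0 0 0 0'
python3 -m crank '1 0 0 3 0 0 0; 1 0 0 2 0 0 0; 1 0 0 0 0 0 0'
```

```text
time_s: 4.38
ee_pos: [609.8, 173.9, 52.1]
ee_rot: [180.0, 0.1, -180.0]
force: [-2.1, 0.8, 6.6]
gripper_width: 0.5
gripper_force: 3.1
time_s: 4.75
ee_pos: [609.8, 173.7, 47.5]
ee_rot: [180.0, 0.1, -180.0]
force: [-2.0, -0.3, 7.9]
gripper_width: 0.7
gripper_force: 3.7
```

```bash
python3 -m crank '1 0 0 3 0 0 0; 1 0 0 2 0 0 0; 1 0 0 0 0 0 0'
python3 -m crank '1 0 0 2 0 0 0; 1 0 0 0 0 0 0'
python3 -m crank '1 0 0 2 0 0 0; 1 0 0 0 0 0 0'
```

```text
time_s: 5.12
ee_pos: [609.9, 173.2, 42.8]
ee_rot: [-180.0, 0.1, -180.0]
force: [-1.5, -2.3, 10.2]
gripper_width: 0.5
gripper_force: 4.1
time_s: 5.38
ee_pos: [610.0, 173.0, 40.9]
ee_rot: [-180.0, 0.1, -180.0]
force: [-2.1, -2.2, 10.4]
gripper_width: 0.4
gripper_force: 4.3
time_s: 5.62
ee_pos: [610.0, 172.9, 40.4]
ee_rot: [-180.0, 0.2, -180.0]
force: [-5.1, -4.0, 17.5]
gripper_width: 0.2
gripper_force: 7.6
```

```bash
python3 -m crank '1 0 0 1.5 0 0 0; 1 0 0 0 0 0 0; 1 0 0 0 0 0 0; 1 0 0 0 0 0 0; 1 0 0 0 0 0 0; 1 0 0 0 0 0 0'
python3 - <<'E'
from h import *
look("wrist","w3.png")
E
```

```text
time_s: 6.38
ee_pos: [610.1, 172.8, 40.2]
ee_rot: [-180.0, 0.2, -180.0]
force: [-6.1, -4.0, 24.0]
gripper_width: 0.3
gripper_force: 10.6
```

View pics/w3.png

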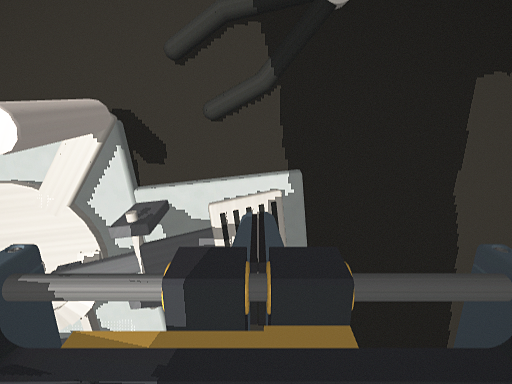

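The stop is reached (force jumps to 24 N) and the lever has swung to the pedal side, post now at the left edge around (0,130). I'll lift and look from above, opening the gripper.

```bash
python3 -m crank '1 0 0 -15 0 0 0; 1 0 0 -20 0 0 0; -0.2 0 0 -55 0 0 0; -0.2 15 -25 -60 0 0 0; -0.2 30 -40 -35 0 0 0; -0.2 25 -20 0 0 0 0; -0.2 0 0 0 0 0 0'
python3 - <<'E'
from h import *
im,c=look("wrist","w4.png");np.save("c1.npy",np.hstack([c[0],c[1],c[2][:,None]]))
print(proj(c,(538,87,95)),proj(c,(627,23,36)))
E
```

```text
time_s: 7.3
ee_pos: [538.7, 89.0, 217.7]
ee_rot: [180.0, 0.0, 179.9]
force: [-0.1, 0.2, -1.0]
gripper_width: 47.6
gripper_force: 0.0
[254.59564102 184.43533733] [203.41189733 240.34327863]
```

View pics/w4.png

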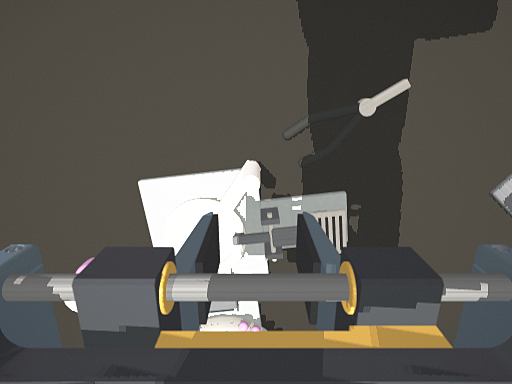

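The post top is near (252,166); a zoom will fix it.

Run:
```python
import cv2
im=cv2.imread("pics/w4.png")[140:260,130:290];cv2.imwrite("pics/w4c.png",cv2.resize(im,None,fx=5,fy=5,interpolation=cv2.INTER_NEAREST)[:600])
```

```text
(no output)
```

View pics/w4c.png

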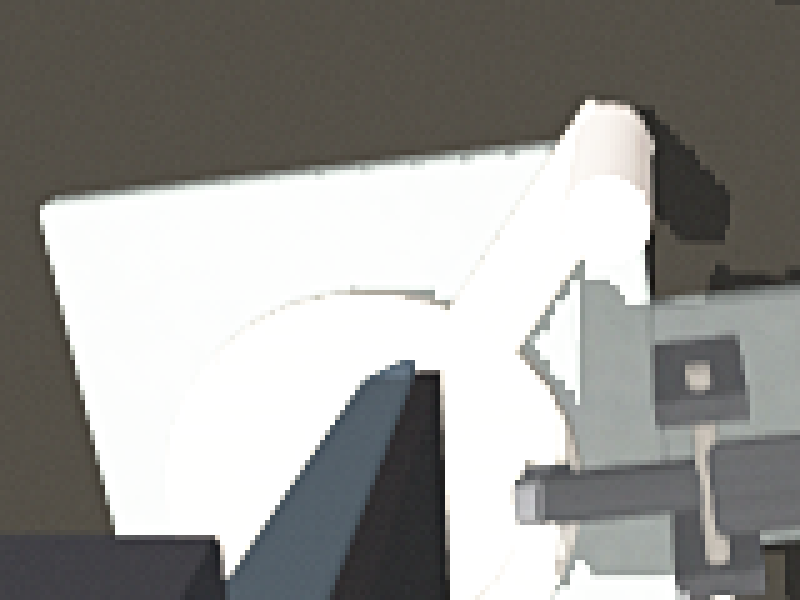

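The zoom puts the post-top centre at about (252,184), as predicted: post near (538,85) with the lever at 0. I'll descend and grip.

```bash
python3 -m crank '-0.2 1 -4 50 0 0 0; -0.2 0 0 50 0 0 0; -0.2 0 0 35 0 0 0; -0.2 0 0 17 0 0 0; -0.2 0 0 0 0 0 0'
python3 - <<'E'
from h import *
look("wrist","w5.png");look("side","s5.png")
a=cv2.imread("pics/w5.png");b=cv2.resize(cv2.imread("pics/s5.png")[150:270,180:300],(384,384))
cv2.imwrite("pics/c5.png",cv2.resize(np.hstack([a,b]),None,fx=.89,fy=.89))
E
```

```text
time_s: 7.98
ee_pos: [538.7, 86.7, 62.7]
ee_rot: [-180.0, -0.2, -180.0]
force: [-0.7, -0.7, 0.6]
gripper_width: 54.8
gripper_force: 0.0
```

View pics/c5.png

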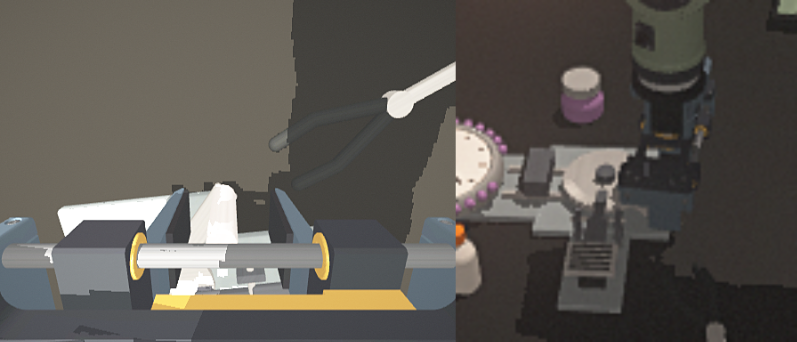

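The post stands between the open fingers, at column about 225 against a jaw centre of about 229. Closing.

```bash
python3 -m crank '1 0 -2 0 0 0 0; 1 0 0 0 0 0 0; 1 0 0 0 0 0 0; 1 0 0 0 0 0 0; 1 0 0 0 0 0 0; 1 0 0 0 0 0 0' 30
python3 - <<'E'
import numpy as np
a=lambda l:0.62-l
f=lambda l:110*np.array([-np.cos(a(l)),np.sin(a(l))])
for l in np.arange(0.,.9,.05): d=f(l)-f(0); print(round(l,2),"tool x",-d[0].round(1),"y",d[1].round(1))
E
```

```text
time_s: 8.82
ee_pos: [539.2, 82.6, 64.9]
ee_rot: [-179.8, 0.0, -179.9]
force: [0.6, -6.0, 1.7]
gripper_width: 17.8
gripper_force: 30.0
0.0 tool x -0.0 y 0.0
0.05 tool x 3.1 y -4.6
0.1 tool x 5.9 y -9.3
0.15 tool x 8.5 y -14.1
0.2 tool x 10.9 y -19.1
0.25 tool x 13.0 y -24.1
0.3 tool x 14.9 y -29.3
0.35 tool x 16.5 y -34.6
0.4 tool x 17.8 y -39.9
0.45 tool x 18.9 y -45.3
0.5 tool x 19.7 y -50.7
0.55 tool x 20.2 y -56.2
0.6 tool x 20.5 y -61.7
0.65 tool x 20.4 y -67.2
0.7 tool x 20.1 y -72.7
0.75 tool x 19.5 y -78.2
0.8 tool x 18.7 y -83.6
0.85 tool x 17.6 y -89.0
```

Gripped. Winding in 0.1 rad steps while feeling the force, first to about 0.5.

```bash
m(){ grep -E "ee_pos|^force|width"; }
python3 -m crank '1 3.1 -4.6 0 0 0 0; 1 2.8 -4.7 0 0 0 0; 1 0 0 0 0 0 0'|m
python3 -m crank '1 2.6 -4.8 0 0 0 0; 1 0 0 0 0 0 0'|m
python3 -m crank '1 2.4 -5 0 0 0 0; 1 0 0 0 0 0 0'|m
python3 -m crank '1 2.1 -5 0 0 0 0; 1 0 0 0 0 0 0'|m
python3 -m crank '1 1.9 -5.2 0 0 0 0; 1 0 0 0 0 0 0'|m
python3 -m crank '1 1.6 -5.3 0 0 0 0; 1 0 0 0 0 0 0'|m
python3 -m crank '1 1.3 -5.3 0 0 0 0; 1 0 0 0 0 0 0'|m
python3 -m crank '1 1.1 -5.4 0 0 0 0; 1 0 0 0 0 0 0'|m
python3 -m crank '1 .8 -5.4 0 0 0 0; 1 0 0 0 0 0 0'|m
```

```text
ee_pos: [535.0, 76.3, 65.0]
force: [4.1, 4.2, -3.2]
gripper_width: 17.4
ee_pos: [531.8, 71.3, 65.0]
force: [2.3, 4.1, -2.1]
gripper_width: 17.4
ee_pos: [528.1, 64.9, 64.8]
force: [0.5, -1.1, 2.2]
gripper_width: 17.3
ee_pos: [526.3, 60.9, 64.9]
force: [1.1, 4.5, 0.7]
gripper_width: 17.2
ee_pos: [524.2, 56.2, 64.9]
force: [0.1, 7.1, 2.0]
gripper_width: 17.4
ee_pos: [522.0, 50.5, 64.9]
force: [-0.5, 5.4, 2.8]
gripper_width: 17.1
ee_pos: [520.0, 44.6, 64.8]
force: [-2.7, 3.7, 5.0]
gripper_width: 17.6
ee_pos: [518.7, 39.8, 64.8]
force: [-4.9, 6.9, 6.3]
gripper_width: 17.1
ee_pos: [517.6, 34.8, 64.8]
force: [-4.8, 7.1, 6.3]
gripper_width: 17.8
```

```bash
m(){ grep -E "ee_pos|^force|width"; }
python3 -m crank '1 1.5 -5.5 0 0 0 0; 1 0 0 0 0 0 0'|m
python3 -m crank '1 1 -5.5 0 0 0 0; 1 0 0 0 0 0 0'|m
python3 -m crank '1 0.5 -5.5 0 0 0 0; 1 0 0 0 0 0 0'|m
python3 -m crank '1 -.2 -5.5 0 0 0 0; 1 0 0 0 0 0 0'|m
python3 - <<'E'
from scipy.optimize import least_squares
import numpy as np
P=np.array([[535,76.3],[531.8,71.3],[528.1,64.9],[526.3,60.9],[524.2,56.2],[522,50.5],[520,44.6],[518.7,39.8],[517.6,34.8]])
r=least_squares(lambda c:np.hypot(*(P-c).T)-110,[627,23]);print(r.x,r.fun.round(1))
d=P-r.x;print(np.arctan2(d[:,1],-d[:,0]).round(3))
E
```

```text
ee_pos: [516.5, 29.0, 64.8]
force: [-3.8, 6.3, 5.3]
gripper_width: 17.2
ee_pos: [515.8, 22.2, 64.8]
force: [-4.0, 0.3, 4.8]
gripper_width: 17.5
ee_pos: [515.7, 17.7, 64.8]
force: [-3.4, 5.8, 5.0]
gripper_width: 17.5
ee_pos: [515.7, 12.6, 64.8]
force: [-3.4, 7.0, 6.0]
gripper_width: 17.5
[625.64923304  13.89665801] [ 0.1  0.   0.1 -0.1 -0.1 -0.1  0.   0.   0.1]
[0.603 0.549 0.482 0.442 0.395 0.339 0.283 0.238 0.191]
```

Clicks felt near y = 65, 44.5 and 22.5, so the fourth is due near y = -1 and the fifth near -21. Continuing carefully.

```bash
m(){ grep -E "ee_pos|^force|width"; }
python3 -m crank '1 -.5 -4.5 0 0 0 0; 1 0 0 0 0 0 0'|m
python3 -m crank '1 -.6 -4.5 0 0 0 0; 1 0 0 0 0 0 0'|m
python3 -m crank '1 -.6 -2.5 0 0 0 0; 1 0 0 0 0 0 0'|m
python3 -m crank '1 -.3 -1.5 0 0 0 0; 1 0 0 0 0 0 0'|m
```

```text
ee_pos: [515.8, 8.5, 64.8]
force: [-5.2, 8.7, 7.1]
gripper_width: 17.6
ee_pos: [516.4, 2.7, 64.8]
force: [-4.3, 2.4, 6.2]
gripper_width: 17.3
ee_pos: [517.1, 0.1, 64.8]
force: [-4.0, 3.2, 5.9]
gripper_width: 17.4
ee_pos: [517.5, -1.3, 64.8]
force: [-4.3, 3.1, 5.9]
gripper_width: 17.4
```

```bash
m(){ grep -E "ee_pos|^force|width"; }
python3 -m crank '1 -.3 -1.5 0 0 0 0; 1 0 0 0 0 0 0'|m
python3 -m crank '1 -.3 -1.5 0 0 0 0; 1 0 0 0 0 0 0'|m
python3 - <<'E'
from h import *
for n in ("side","top"):
    im,c=look(n,f"{n}6.png")
a=cv2.resize(cv2.imread("pics/side6.png")[160:270,140:290],(800,586));cv2.imwrite("pics/c6.png",a)
E
```

```text
ee_pos: [517.8, -2.5, 64.8]
force: [-4.0, 4.9, 6.0]
gripper_width: 17.2
ee_pos: [518.0, -3.5, 64.8]
force: [-3.9, 6.1, 7.1]
gripper_width: 17.8
```

View pics/c6.png

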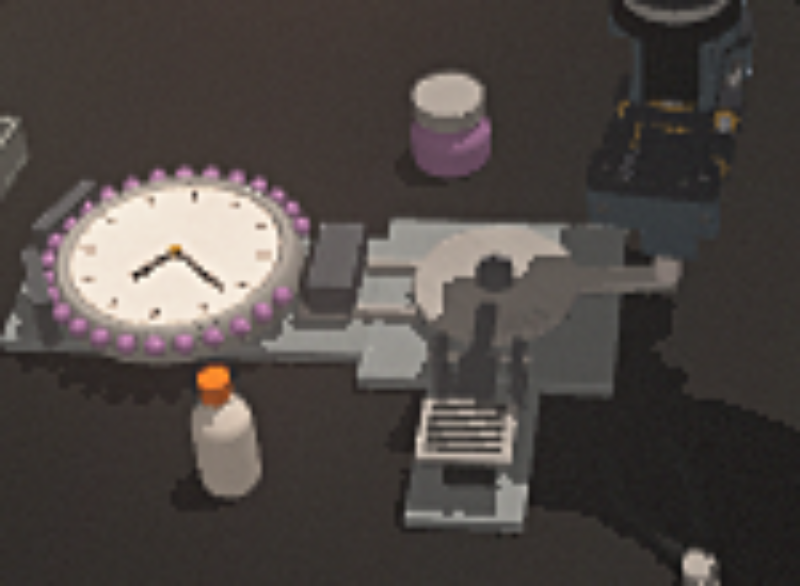

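The jaw is against the clock's rim and bystanders are undisturbed. I'll ease back slightly: if the pawl holds, the post will resist going back.

```bash
m(){ grep -E "ee_pos|^force|width"; }
python3 -m crank '1 0 2 0 0 0 0; 1 0 0 0 0 0 0'|m
python3 -m crank '1 0 2 0 0 0 0; 1 0 0 0 0 0 0'|m
python3 -m crank '1 0 1.5 0 0 0 0; 1 0 0 0 0 0 0'|m
```

```text
ee_pos: [517.7, -2.3, 64.7]
force: [-4.4, 2.5, 6.3]
gripper_width: 17.6
ee_pos: [517.5, -1.2, 64.8]
force: [-4.7, -1.9, 7.1]
gripper_width: 17.7
ee_pos: [517.3, -0.5, 64.7]
force: [-6.7, -5.4, 8.2]
gripper_width: 17.3
```

```bash
python3 -m crank '1 0 -2.5 0 0 0 0; 1 0 0 0 0 0 0; 1 0 0 0 0 0 0'
python3 - <<'E'
from workcell import env
print(env.job_done())
E
```

```text
time_s: 14.92
ee_pos: [517.6, -1.8, 64.7]
ee_rot: [-180.0, -0.2, 180.0]
force: [-5.2, 0.3, 7.0]
gripper_width: 17.5
gripper_force: 30.0
the job is handed in; nothing more can be done
None
```

I pressed the pedal to its stop and let it up, then wound the lever four clicks; the pawl held when I eased back. I handed the job in at 14.9 s with the post still gripped. The bystanders in the last close-up had not moved, but I did not recheck the rest of the desk.

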